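Nip up the coaster press

TASK

A mended wooden coaster lies in one of the two small screw presses on the counter. Turn the knob of that press clockwise until its foot just touches the coaster, then give it a further eighth of a turn (45 degrees) and no more, and let go. Leave the empty press as it is.

Things in the scene. Friction and masses are not known exactly. Their poses are not given: they have to be found in the camera images.
- press_bar (a point): Steel bar knob on the press that holds the coaster; the point is the bar's centre, on the screw's axis, 145 mm above the counter. Bar 66 mm long (its x axis), 14 mm thick (y axis, the faces to pinch), 26 mm high (z up), 21 mm free below it. It stays at this height as it turns and drives a spindle below. The press is fixed; its pale wood bridge (164 x 34 mm) has its top at 106 mm, end nuts 115 mm
- press_knob (a joint): Angle of that knob, rad, growing clockwise from above (tightening); starts at -0.65 to -0.3, range -0.9 to 1.4. At 0 the bar is square to the bridge and the foot just touches the coaster; before that the gap is 0.1 mm a degree. Screw friction 0.12 N m: it stays where left. The foot is sprung (3 N/mm), so 45 degrees past the touch it needs 0.08 N m more and presses with about 13 N
- coaster_mid (a point): The mended coaster, a loose dark wood disc 95 mm across and 8 mm thick, lying flat under the 36 mm rubber foot on the press's base (pale wood, 98 x 164 x 18 mm, two steel posts 140 mm apart); the point is its centre. Other coasters lie in a small stack on the bare counter, in no press
- spare_bar_end (a point): End of the bar knob on the other press, which is of the same make and size, also fixed, but empty; the point is 33 mm from its screw axis, 145 mm above the counter. Leave it alone. Behind both presses an open wall shelf overhangs: its lowest board is 318 mm above the counter and begins 0.61 m ahead of the robot's base; an upright post between the presses stands 0.56 m ahead

How it is judged (in metres and radians):
At the end, for the whole second after the job is handed in: The knob of the loaded press stands 45 degrees past the touch, within 13 degrees; the coaster lies flat under the foot within 20 mm of the screw axis; the empty press's knob is where it was, within 8 mm at the bar's end (value of joint press_knob between 0.56 and 1.01 rad and z of coaster_mid in the frame of press_bar below -0.119 m and horizontal distance between coaster_mid and press_bar below 0.02 m and distance of spare_bar_end from where it was at the start of the episode below 0.008 m).
It fails at once if the screw was overtightened (more than 67 degrees past the touch) (value of joint press_knob above 1.17 rad).
It fails at once if the empty press's knob was turned (distance of spare_bar_end from where it was at the start of the episode above 0.012 m).
It also fails if it takes over 32 s, if anything falls off the work surface, if the arm or the gripper's body presses on something with over 40 N, if the wrist force passes 120 N, or if a joint passes its speed limit or range.

ROBOT

A 6-joint arm with a two-finger parallel gripper is mounted at the origin on a cart in front of the work surface, level with it; the furniture and walls round the work are solid. World frame = base frame: x ahead of the robot, y to its left, z up, the work surface at z = 0. Lengths are in mm, angles in rad, forces in N, time in s.
With the tool pointing down it reaches from about 275 to 1000 mm from the base axis. Payload 8.4 kg.
Tool frame: the origin (TCP) lies midway between the tips of the shut fingers; the grasp point (between the pads) lies 19 mm behind it; z points along the fingers, y is the line along which they close (so a half turn about z gives the same grasp; the last joint's range is limited). The gripper opens to 85 mm and grips with 20 to 120 N. Pads are 22 mm wide; open, the fingers measure 114 mm over their backs; the gripper's body (76 mm by 85 mm) begins 54 mm behind the grasp point. The pads swing forward as they close: fully open they stand 13 mm farther back than shut.
Start: joints at [1.106, 0.353, 1.633, -0, 1.155, -0.002], TCP at [279.034, 559.257, 231.281] pointing down, gripper open.
Joint ranges: [-2.63, 2.63], [-0.92, 2.1], [0.06, 2.66], [-1.3, 4.44], [0, 2.69], [-3.02, 3.02]. Speed limits (rad/s): [2.22, 2.22, 2.79, 3.14, 3.14, 3.14].

INTERFACE

Orientations are given as [roll, pitch, yaw] about the fixed x, y, z axes, in that order (R = Rz(yaw) Ry(pitch) Rx(roll)).
In Python, from rig import monitor, imaging, r gives the robot as it stands.
- The arm moves only by the tool drive_tool, never from a script. Its argument "plan" is a list of rows, each an object of numbers: "x", "y", "z": the shift along the tool's x, y, z in units of 50 mm (1.0 is 50 mm); "ax", "ay", "az": the turn, a rotation vector about the tool's x, y, z in units of 6 degrees (1.0 is 6 degrees); "hand": the finger opening in mm, from 0 to 85.4. In form: [{"x": .., "y": .., "z": .., "ax": .., "ay": .., "az": .., "hand": ..}, ...]. A call has 1 to 8 rows; each row is the pose to reach, as a shift and turn from the pose commanded when the call began, along the tool's axes at that moment; what a row does not reach only later rows make up. A row lasts 1/10 s, in which the tool goes at most 50 mm and 8.59 degrees, less where a joint would pass 70% of its speed; a pose out of reach is approached as far as the arm can. A call with a gripper value outside its range is refused whole. The fingers move at their own pace and stop on an object; "grip_force" is the grip in N (left out, the last holds). Time passes only in rows, so rows that repeat a pose let the fingers close. It gives the time, the measured TCP pose, the force, the opening and the grip force at its end, in the units of the state.
- monitor.sense(): the state, without advancing time (a new reading comes with each control period).
- imaging.grab_frame(name): name is "scene" or "top" or "wrist"; returns the picture (420x560x3 uint8, red, green, blue); there is no depth.
- imaging.camera_info(name): a dict with "mtx" (3x3 intrinsics, pixels), "R" (3x3) and "t" (3): a world point X has camera coordinates R X + t. Camera axes: x right, y down, z forward; pixel columns grow to the right and rows downward; lengths in mm; the calibration is good to about 2 mm. A picture is of the moment at which its call begins: read the wrist's pose just before it. camera_info takes no time and is no camera call; for the wrist camera it gives the pose at the moment of the call.
- r.sign_off(): hands the job in; it is judged then, once.
The state is a dict: "clock": time; "qpos": joint angles; "qvel": joint speeds; "joint_efforts": joint torques, N m; "eef_pos": TCP position; "tcp_rot": TCP orientation; "contact_force": force on the tool from outside, world axes, zero at the start; "wrist_torque": the same for the moment, N m; "opening": opening from 0.0 (shut) to 1.0 (fully open); "grasp_force": force on a finger pad.
Only numpy, scipy, OpenCV 4.12 (cv2) and the standard library are available. Lean on these libraries where they do the work, as an engineer would, in place of code of your own. Each camera call takes 0.05 s, during which the arm holds its last target. There are 200 camera calls.

## Working session

There is one attempt and no reset: what is moved stays moved. The work goes in short steps, Python scripts to look and compute and a tool call to move; the robot and the scene stay as the last step left them, time stands still between calls to the robot, and variables do not carry over. Pictures are saved under pics/ and viewed, at most 10 in all, crops included, and the job is handed in when it is done.

Besides the shell and the picture viewer there is one more tool, called after "Call:" in YAML: its name, and indented under it one key for each argument. drive_tool: Moves the arm, as the interface text tells. Its arguments: {"type":"object","properties":{"plan":{"type":"array","items":{"type":"object","properties":{"x":{"type":"number"},"y":{"type":"number"},"z":{"type":"number"},"ax":{"type":"number"},"ay":{"type":"number"},"az":{"type":"number"},"hand":{"type":"number"}}}},"grip_force":{"type":"number"}},"required":["plan"]}

```bash
mkdir -p pics
python3 - <<'E'
from rig import monitor, imaging, r
import cv2
for n in ["scene","top"]:
    im=imaging.grab_frame(n); cv2.imwrite(f"pics/{n}0.png",cv2.resize(im[:,:,::-1],(800,600),interpolation=cv2.INTER_CUBIC))
    c=imaging.camera_info(n); print(n,c["mtx"].round(1).tolist(),(-c["R"].T@c["t"]).round(0))
s=monitor.sense(); print(s)
E
```

```text
scene [[381.9, 0.0, 285.5], [0.0, 381.9, 210.7], [0.0, 0.0, 1.0]] [ 113. -750.  547.]
top [[430.1, 0.0, 282.1], [0.0, 430.1, 203.9], [0.0, 0.0, 1.0]] [ 352.   14. 1168.]
{'clock': 0.1, 'qpos': array([ 1.10562503e+00,  3.53575565e-01,  1.63404196e+00, -2.81905723e-05,
        1.15521197e+00, -2.42447100e-03]), 'qvel': array([ 3.91543746e-05, -9.38111813e-04, -1.01097804e-03, -6.85179498e-04,
       -2.33331213e-03, -1.09387950e-03]), 'joint_efforts': array([-7.98673573e-04, -6.06351542e+01, -3.42815816e+01, -5.06959304e-05,
        3.96438612e-03,  7.71414830e-05]), 'eef_pos': array([278.83768827, 558.88173396, 230.64645388]), 'tcp_rot': array([-3.14035575e+00,  2.27781518e-05,  2.67885724e+00]), 'contact_force': array([-0.06230435, -0.47071243, -0.45984887]), 'wrist_torque': array([0.0177094 , 0.00195095, 0.00820622]), 'grasp_force': 0.0, 'opening': 0.9992896631379018}
```

View pics/scene0.png

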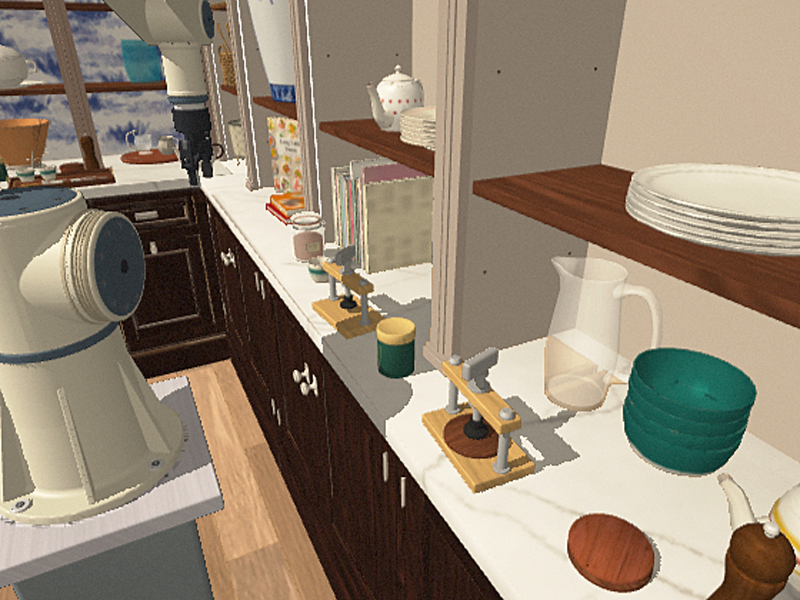

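View pics/top0.png

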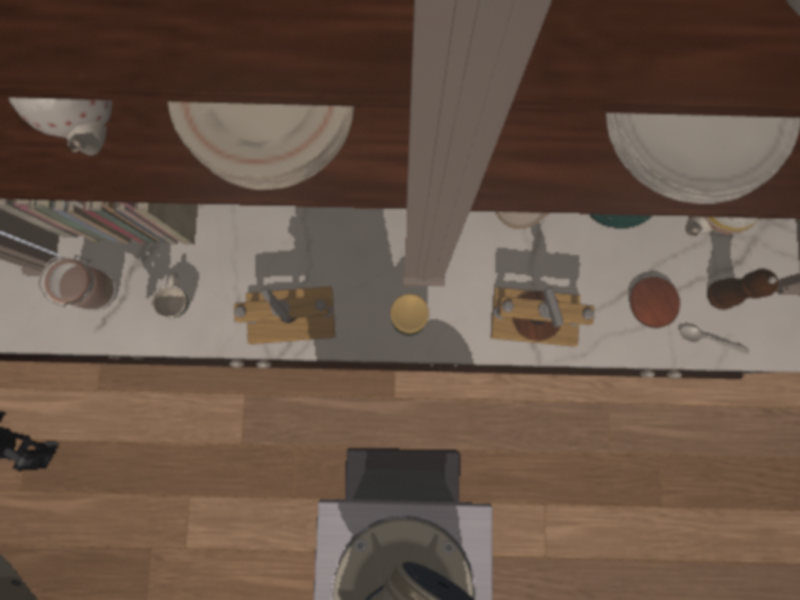

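Scene picture: the loaded press is the right-hand one (dark coaster on its base), with its bar at about (481,368). The empty press's bar is at (345,258). In the top picture the loaded bar runs from about (547,291) to (558,325), and the empty bar is at (280,305). I'll enlarge both views of the loaded press.

Run:
```python
from rig import monitor, imaging, r
import cv2,numpy as np
a=imaging.grab_frame("scene")[235:345,285:385,::-1]
b=imaging.grab_frame("top")[190:250,335:425,::-1]
a=cv2.resize(a,None,fx=4,fy=4,interpolation=cv2.INTER_CUBIC)
b=cv2.resize(b,None,fx=4.4,fy=4.4,interpolation=cv2.INTER_CUBIC)
o=np.zeros((440,800,3),np.uint8);o[:a.shape[0],:400]=a;o[:b.shape[0],400:400+b.shape[1]]=b
cv2.imwrite("pics/c1.png",o)
```

```text
(no output)
```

View pics/c1.png

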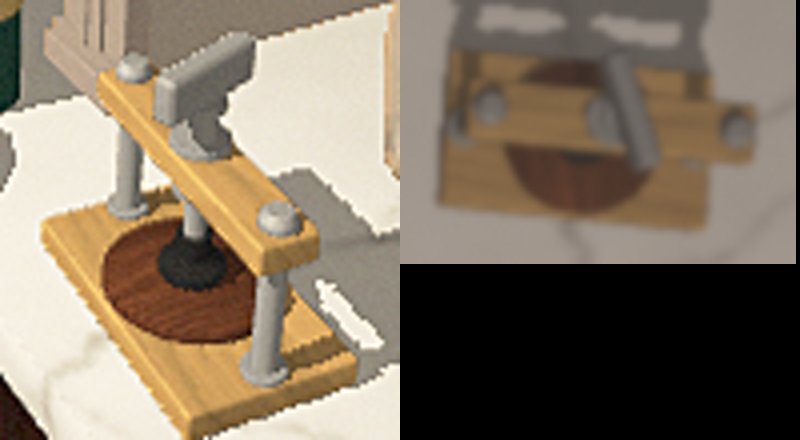

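```bash
cat > h.py <<'E'
from rig import monitor, imaging, r
import numpy as np
def P(n,c=None):
    c=c or imaging.camera_info(n); return c["mtx"]@np.c_[c["R"],c["t"]]
def ray(c,px,z):  # point on plane z
    M=c["mtx"]@c["R"]; C=-c["R"].T@c["t"]; d=np.linalg.solve(M,[px[0],px[1],1]); return C+d*(z-C[2])/d[2]
E
python3 - <<'E'
from h import *
import cv2
S=lambda p:(285+p[0]/4,235+p[1]/4); T=lambda p:(335+(p[0]-400)/4.4,190+p[1]/4.4)
cs,ct=imaging.camera_info("scene"),imaging.camera_info("top")
tri=lambda s,t:(lambda X:(X[:3]/X[3]).ravel().round(1))(cv2.triangulatePoints(P(0,cs),P(0,ct),np.array(S(s)).reshape(2,1),np.array(T(t)).reshape(2,1)))
print("bar near",tri((168,84),(647,162)),"far",tri((243,37),(618,57)))
print("nutL",tri((135,62),(490,103)),"nutR",tri((280,210),(738,127)))
for s,z in [((168,84),158),((243,37),158),((205,78),145),((135,62),115),((280,210),115)]: print("s",s,ray(cs,S(s),z).round(1))
for s,z in [((647,162),158),((618,57),158),((490,103),115),((738,127),115)]: print("t",s,ray(ct,T(s),z).round(1))
c=imaging.camera_info("wrist"); print(c["mtx"].round(0).tolist())
from scipy.spatial.transform import Rotation as Ro
s=monitor.sense();Rt=Ro.from_euler("xyz",s["tcp_rot"]).as_matrix();print(Rt.round(3),"cam in tool",(Rt.T@((-c["R"].T@c["t"])-s["eef_pos"])).round(1),(c["R"]@Rt).round(3))
E
```

```text
bar near [ 469.  -247.9  153.3] far [ 524.9 -232.2  155.3]
nutL [ 503.9 -169.9  112.5] nutR [ 493.7 -309.4  113. ]
s (168, 84) [ 465.5 -254.   158. ]
s (243, 37) [ 521.7 -235.7  158. ]
s (205, 78) [ 496.1 -241.3  145. ]
s (135, 62) [ 500.8 -173.   115. ]
s (280, 210) [ 491.2 -311.3  115. ]
t (647, 162) [ 468.  -246.4  158. ]
t (618, 57) [ 524.8 -231.7  158. ]
t (490, 103) [ 504.1 -169.7  115. ]
t (738, 127) [ 493.9 -309.   115. ]
[[300.0, 0.0, 275.0], [0.0, 300.0, 212.0], [0.0, 0.0, 1.0]]
[[-0.895  0.446 -0.   ]
 [ 0.446  0.895 -0.001]
 [ 0.    -0.001 -1.   ]] cam in tool [  82.4    0.4 -142.9] [[ 0.     1.    -0.   ]
 [-0.947  0.    -0.322]
 [-0.322  0.     0.947]]
```

Call:
drive_tool:
  plan:
    - {"x": -0.6,"y": -0.7,"az": -1}
    - {"x": -1.2,"y": -1.4,"az": -2}
    - {"x": -1.8,"y": -2.1,"az": -3}
    - {"x": -2.4,"y": -2.8,"az": -4}
    - {"x": -3.0,"y": -3.5,"az": -5}
    - {"x": -3.6,"y": -4.2,"az": -6}
    - {"x": -4.2,"y": -4.9,"az": -7}
    - {"x": -4.8,"y": -5.6,"az": -7}
  grip_force: 60

```text
invalid input
```

Call:
drive_tool:
  plan:
    - {"x": -0.6,"y": -0.7,"z": 0,"ax": 0,"ay": 0,"az": -1,"hand": 85}
    - {"x": -1.2,"y": -1.4,"z": 0,"ax": 0,"ay": 0,"az": -2,"hand": 85}
    - {"x": -1.8,"y": -2.1,"z": 0,"ax": 0,"ay": 0,"az": -3,"hand": 85}
    - {"x": -2.4,"y": -2.8,"z": 0,"ax": 0,"ay": 0,"az": -4,"hand": 85}
    - {"x": -3.0,"y": -3.5,"z": 0,"ax": 0,"ay": 0,"az": -5,"hand": 85}
    - {"x": -3.6,"y": -4.2,"z": 0,"ax": 0,"ay": 0,"az": -6,"hand": 85}
    - {"x": -4.2,"y": -4.9,"z": 0,"ax": 0,"ay": 0,"az": -7,"hand": 85}
    - {"x": -4.8,"y": -5.6,"z": 0,"ax": 0,"ay": 0,"az": -7,"hand": 85}

```text
clock: 1.0
eef_pos: [368.8, 199.8, 231.4]
tcp_rot: [-3.142, 0.0, -2.867]
contact_force: [1.1, -0.6, -0.1]
opening: 0.998
grasp_force: 0.0
```

Call:
drive_tool:
  plan:
    - {"x": 0,"y": -1,"z": 0,"ax": 0,"ay": 0,"az": 0,"hand": 85}
    - {"x": 0,"y": -2,"z": 0,"ax": 0,"ay": 0,"az": 0,"hand": 85}
    - {"x": 0,"y": -3,"z": 0,"ax": 0,"ay": 0,"az": 0,"hand": 85}
    - {"x": 0,"y": -4,"z": 0,"ax": 0,"ay": 0,"az": 0,"hand": 85}
    - {"x": 0,"y": -5,"z": 0,"ax": 0,"ay": 0,"az": 0,"hand": 85}
    - {"x": 0,"y": -6,"z": 0,"ax": 0,"ay": 0,"az": 0,"hand": 85}
    - {"x": -0.1,"y": -7,"z": 0,"ax": 0,"ay": 0,"az": 0,"hand": 85}
    - {"x": -0.1,"y": -8,"z": 0,"ax": 0,"ay": 0,"az": 0,"hand": 85}

```text
clock: 1.8
eef_pos: [480.8, -184.6, 231.4]
tcp_rot: [-3.141, 0.001, -2.872]
contact_force: [1.3, 0.2, -0.1]
opening: 0.999
grasp_force: 0.0
```

Call:
drive_tool:
  plan:
    - {"x": 0,"y": -0.6,"z": 0,"ax": 0,"ay": 0,"az": 0,"hand": 85}
    - {"x": 0,"y": -1.1,"z": 0,"ax": 0,"ay": 0,"az": 0,"hand": 85}
    - {"x": 0,"y": -1.2,"z": 0,"ax": 0,"ay": 0,"az": 0,"hand": 85}
    - {"x": 0,"y": -1.2,"z": 0,"ax": 0,"ay": 0,"az": 0,"hand": 85}

```text
clock: 2.2
eef_pos: [496.1, -240.4, 230.9]
tcp_rot: [3.141, -0.001, -2.873]
contact_force: [0.5, -0.8, -0.2]
opening: 0.996
grasp_force: 0.0
```

```bash
cat > look.py <<'E'
from h import *
import cv2,sys,pickle
n=sys.argv[1]; s=monitor.sense(); c=imaging.camera_info("wrist"); im=imaging.grab_frame("wrist")
pickle.dump((s,c,im),open(f"{n}.pkl","wb"))
cv2.imwrite(f"pics/{n}.png",cv2.resize(im[:,:,::-1],(800,600),interpolation=cv2.INTER_CUBIC))
print(s["clock"],s["eef_pos"],s["tcp_rot"],s["qpos"])
E
python3 look.py w1
```

```text
2.2 [ 496.08089409 -240.40468085  230.9083532 ] [ 3.14091508e+00 -5.00711012e-04 -2.87264425e+00] [-4.54089120e-01  2.39659701e-01  1.79207750e+00  1.97258956e-04
  1.11067923e+00 -2.29392134e+00]
```

View pics/w1.png

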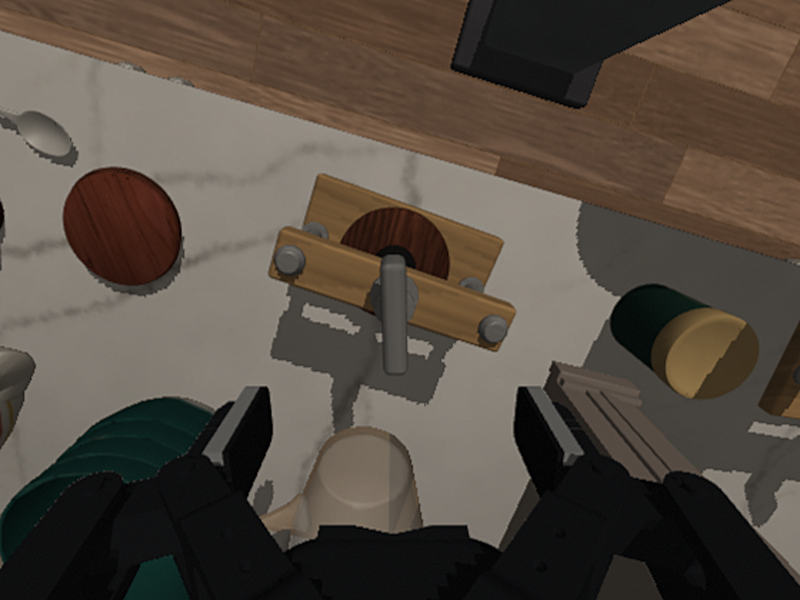

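Run:
```python
from h import *
import pickle,cv2
s,c,im=pickle.load(open("w1.pkl","rb"))
for n,p,z in [("near",(393,263),158),("far",(396,373),158),("far edge bot",(396,373),132),("nutA",(289,258),115),("nutB",(493,326),115),("edgeL",(382,310),158),("edgeR",(407,310),158)]:
    print(n,ray(c,np.array(p)*.7,z).round(1))
# triangulate bar ends and nuts with the top/scene cameras
cs=imaging.camera_info("scene"); S=lambda p:np.array((285+p[0]/4,235+p[1]/4)).reshape(2,1)
for n,a,b in [("near",(168,84),(393,263)),("far",(243,37),(396,373)),("nutR",(280,210),(289,258)),("nutL",(135,62),(493,326))]:
    X=cv2.triangulatePoints(P(0,cs),P(0,c),S(a),np.array(b).reshape(2,1)*.7); print(n,(X[:3]/X[3]).ravel().round(1))
cv2.imwrite("pics/w1c.png",cv2.resize(im[160:270,180:370,::-1],None,fx=4.2,fy=4.2,interpolation=cv2.INTER_CUBIC))
```

```text
near [ 466.6 -248.2  158. ]
far [ 527.3 -229.7  158. ]
far edge bot [ 540.5 -225.7  132. ]
nutA [ 490.4 -308.   115. ]
nutB [ 499.6 -171.6  115. ]
edgeL [ 492.9 -247.   158. ]
edgeR [ 489.4 -234.1  158. ]
near [ 468.6 -248.4  153.8]
far [ 528.5 -228.3  152.5]
nutR [ 492.3 -308.9  112.7]
nutL [ 500.8 -171.8  114.2]
```

View pics/w1c.png

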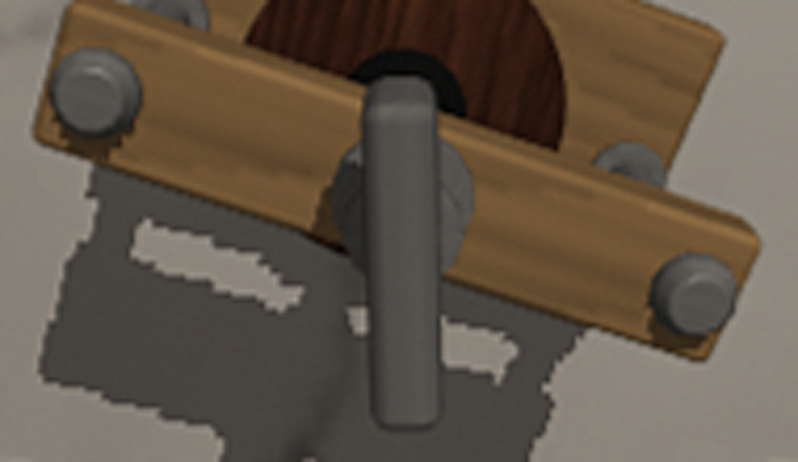

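Crop: the bar's top face runs from (401,112) to (405,427), and the nuts are at (95,90) and (695,292). That puts the screw axis at about (497,-239.5), the bar at 17° and the square-to-bridge direction at -4°. The knob is therefore near -0.37 rad, which is inside the stated range, and the triangulated heights agree with the text to about 5 mm. I'm lowering the hand over the bar.

Call:
drive_tool:
  plan:
    - {"x": -0.02,"y": 0.015,"z": 0.4,"ax": 0,"ay": 0,"az": -0.25,"hand": 45}
    - {"x": -0.02,"y": 0.015,"z": 0.8,"ax": 0,"ay": 0,"az": -0.25,"hand": 45}
    - {"x": -0.02,"y": 0.015,"z": 1.2,"ax": 0,"ay": 0,"az": -0.25,"hand": 45}
    - {"x": -0.02,"y": 0.015,"z": 1.6,"ax": 0,"ay": 0,"az": -0.25,"hand": 45}
    - {"x": -0.02,"y": 0.015,"z": 1.9,"ax": 0,"ay": 0,"az": -0.25,"hand": 45}
    - {"x": -0.02,"y": 0.015,"z": 2.08,"ax": 0,"ay": 0,"az": -0.25,"hand": 45}
    - {"x": -0.02,"y": 0.015,"z": 2.08,"ax": 0,"ay": 0,"az": -0.25,"hand": 45}

```text
clock: 2.95
eef_pos: [496.3, -237.8, 126.4]
tcp_rot: [3.14, -0.002, -2.844]
contact_force: [1.2, 0.2, -0.2]
opening: 0.533
grasp_force: 0.0
```

```bash
python3 look.py w2
```

```text
2.95 [ 496.31291698 -237.8366715   126.4145189 ] [ 3.14003904e+00 -1.51140701e-03 -2.84413652e+00] [-4.49671063e-01  3.64984512e-01  1.88369867e+00  1.44502981e-04
  8.95074045e-01 -2.31801286e+00]
```

View pics/w2.png

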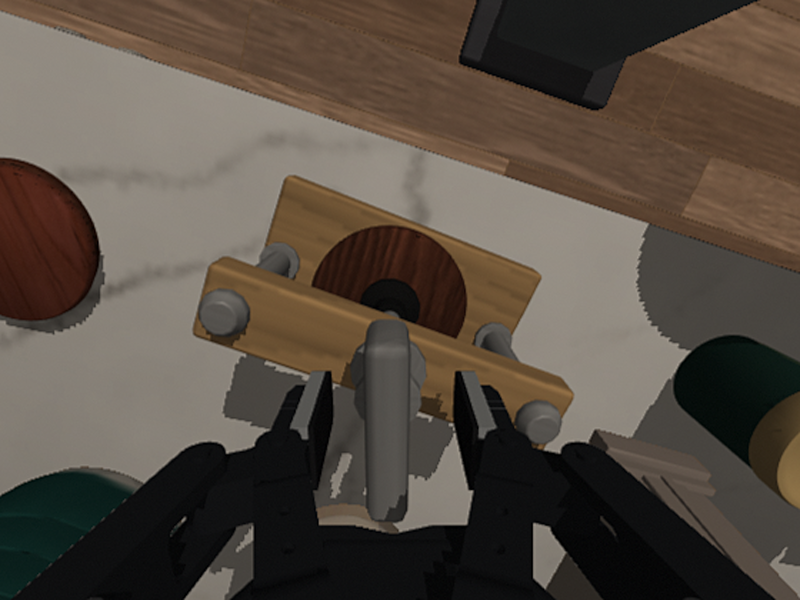

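Run:
```python
from h import *
import pickle
s,c,im=pickle.load(open("w2.pkl","rb"))
f=lambda p,z:ray(c,np.array(p)*.7,z)
a,b=f((222,308),115),f((541,417),115); print(a,b,(a+b)/2,np.degrees(np.arctan2(-(b-a)[0],(b-a)[1])))
n,q=f((387,347),158),f((388,519),158);print(n,q,(n+q)/2,np.degrees(np.arctan2(*(q-n)[1::-1])))
a,b=f((215,262),106),f((573,385),106);print("edge",np.degrees(np.arctan2(-(b-a)[0],(b-a)[1])))
a,b=f((291,177),18),f((540,268),18);print("base edge",a,b,np.degrees(np.arctan2(-(b-a)[0],(b-a)[1])))
```

```text
[ 488.95400579 -308.11416598  115.        ] [ 497.92710099 -172.27658315  115.        ] [ 493.44055339 -240.19537457  115.        ] -3.7793269009257124
[ 467.14439146 -248.41422739  158.        ] [ 526.67299689 -230.07640304  158.        ] [ 496.90869418 -239.24531521  158.        ] 17.121481784869633
edge -3.2089821733761457
base edge [ 444.46119198 -313.32829358   18.        ] [ 452.00184768 -158.15998937   18.        ] -2.7821926475790493
```

Call:
drive_tool:
  plan:
    - {"x": 0,"y": -0.03,"z": 0,"ax": 0,"ay": 0,"az": 0,"hand": 20}
    - {"x": 0,"y": -0.03,"z": 0,"ax": 0,"ay": 0,"az": 0,"hand": 5}
    - {"x": 0,"y": -0.03,"z": 0,"ax": 0,"ay": 0,"az": 0,"hand": 5}
    - {"x": 0,"y": -0.03,"z": 0,"ax": 0,"ay": 0,"az": 0,"hand": 5}
    - {"x": 0,"y": -0.03,"z": 0,"ax": 0,"ay": 0,"az": 0,"hand": 5}
    - {"x": 0,"y": -0.03,"z": 0,"ax": 0,"ay": 0,"az": 0,"hand": 5}
  grip_force: 60

```text
clock: 3.6
eef_pos: [497.7, -239.6, 128.6]
tcp_rot: [3.14, 0.001, -2.846]
contact_force: [-0.8, 8.1, 7.7]
opening: 0.242
grasp_force: 58.4
```

Call:
drive_tool:
  plan:
    - {"x": 0,"y": 0,"z": 0,"ax": 0,"ay": 0,"az": 0.6,"hand": 5}
    - {"x": 0,"y": 0,"z": 0,"ax": 0,"ay": 0,"az": 1.4,"hand": 5}
    - {"x": 0,"y": 0,"z": 0,"ax": 0,"ay": 0,"az": 2.2,"hand": 5}
    - {"x": 0,"y": 0,"z": 0,"ax": 0,"ay": 0,"az": 3,"hand": 5}
    - {"x": 0,"y": 0,"z": 0,"ax": 0,"ay": 0,"az": 3.8,"hand": 5}
    - {"x": 0,"y": 0,"z": 0,"ax": 0,"ay": 0,"az": 4.6,"hand": 5}
    - {"x": 0,"y": 0,"z": 0,"ax": 0,"ay": 0,"az": 5,"hand": 5}
    - {"x": 0,"y": 0,"z": 0,"ax": 0,"ay": 0,"az": 5,"hand": 5}

```text
clock: 4.4
eef_pos: [497.8, -239.6, 128.6]
tcp_rot: [3.14, 0.0, 2.912]
contact_force: [-0.9, 7.9, 8.7]
opening: 0.244
grasp_force: 58.4
```

Run:
```python
from h import *
s=monitor.sense(); print(s)
```

```text
{'clock': 4.4, 'qpos': array([-0.45237889,  0.36375714,  1.87927596,  0.00229843,  0.89866358,
       -1.79522481]), 'qvel': array([ 0.00029989, -0.00024431,  0.00012269,  0.00128866,  0.00205909,
       -0.03592761]), 'joint_efforts': array([ -3.44679862, -51.21874452, -28.59601557,  -1.74285047,
        -1.7563184 ,   0.54565441]), 'eef_pos': array([ 497.7710284 , -239.55991432,  128.63646054]), 'tcp_rot': array([3.13981596e+00, 2.97549461e-04, 2.91221075e+00]), 'contact_force': array([-0.88272239,  7.8887987 ,  8.74663937]), 'wrist_torque': array([1.39706294, 0.30556648, 0.00791869]), 'grasp_force': 58.44047427177429, 'opening': 0.24419320791345334}
```

Call:
drive_tool:
  plan:
    - {"x": 0,"y": 0,"z": 0,"ax": 0,"ay": 0,"az": 0.8,"hand": 5}
    - {"x": 0,"y": 0,"z": 0,"ax": 0,"ay": 0,"az": 1.6,"hand": 5}
    - {"x": 0,"y": 0,"z": 0,"ax": 0,"ay": 0,"az": 2.4,"hand": 5}
    - {"x": 0,"y": 0,"z": 0,"ax": 0,"ay": 0,"az": 3.2,"hand": 5}
    - {"x": 0,"y": 0,"z": 0,"ax": 0,"ay": 0,"az": 4,"hand": 5}
    - {"x": 0,"y": 0,"z": 0,"ax": 0,"ay": 0,"az": 4.8,"hand": 5}
    - {"x": 0,"y": 0,"z": 0,"ax": 0,"ay": 0,"az": 5.5,"hand": 5}
    - {"x": 0,"y": 0,"z": 0,"ax": 0,"ay": 0,"az": 5.9,"hand": 5}

```text
clock: 5.2
eef_pos: [497.8, -239.5, 128.6]
tcp_rot: [3.14, -0.001, 2.293]
contact_force: [-2.1, 8.8, 8.4]
opening: 0.247
grasp_force: 58.4
```

Call:
drive_tool:
  plan:
    - {"x": 0,"y": 0,"z": 0,"ax": 0,"ay": 0,"az": 0,"hand": 5}
    - {"x": 0,"y": 0,"z": 0,"ax": 0,"ay": 0,"az": 0,"hand": 5}

```text
clock: 5.4
eef_pos: [497.8, -239.5, 128.6]
tcp_rot: [3.14, -0.001, 2.296]
contact_force: [-2.1, 7.7, 9.1]
opening: 0.243
grasp_force: 58.5
```

```bash
python3 look.py w3
```

```text
5.4 [ 497.75043288 -239.50435361  128.60826756] [ 3.13994536e+00 -8.51258522e-04  2.29585347e+00] [-0.45233529  0.36376205  1.8793488   0.00236143  0.89863793 -1.17886228]
```

View pics/w3.png

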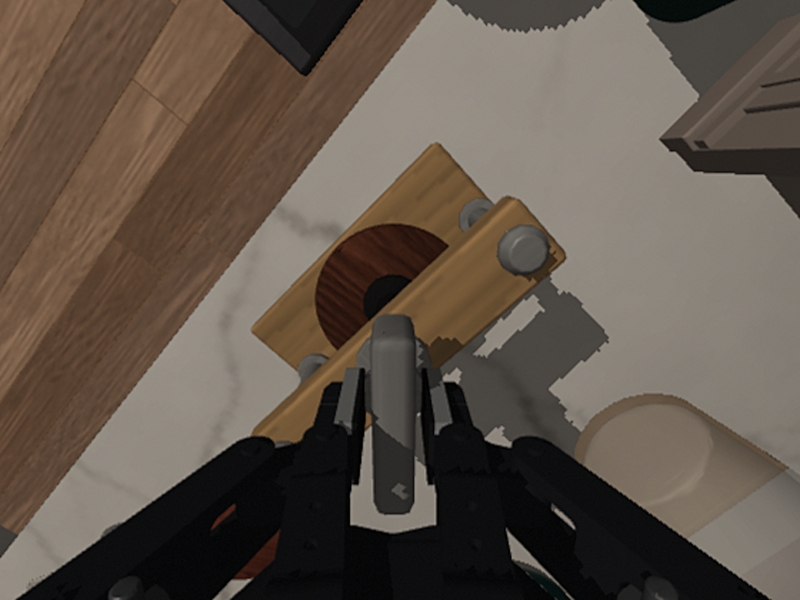

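The bar is still upright between the pads at (393,330–510), so it hasn't slipped, and the coaster sits under the foot. Next I'll let go, back off and check.

Call:
drive_tool:
  plan:
    - {"x": 0,"y": 0,"z": 0,"ax": 0,"ay": 0,"az": 0,"hand": 25}
    - {"x": 0,"y": 0,"z": 0,"ax": 0,"ay": 0,"az": 0,"hand": 40}
    - {"x": 0,"y": 0,"z": 0,"ax": 0,"ay": 0,"az": 0,"hand": 45}
    - {"x": 0,"y": 0,"z": 0,"ax": 0,"ay": 0,"az": 0,"hand": 45}
    - {"x": 0,"y": 0,"z": -0.5,"ax": 0,"ay": 0,"az": 0,"hand": 45}
    - {"x": 0,"y": 0,"z": -1,"ax": 0,"ay": 0,"az": 0,"hand": 45}
    - {"x": 0,"y": 0,"z": -1.6,"ax": 0,"ay": 0,"az": 0,"hand": 45}
    - {"x": 0,"y": 0,"z": -2,"ax": 0,"ay": 0,"az": 0,"hand": 45}

```text
clock: 6.25
eef_pos: [498.0, -241.1, 229.3]
tcp_rot: [3.141, 0.002, 2.296]
contact_force: [0.4, -0.9, 0.4]
opening: 0.526
grasp_force: 0.0
```

Call:
drive_tool:
  plan:
    - {"x": 0,"y": 0,"z": 0,"ax": 0,"ay": 0,"az": 0,"hand": 45}
    - {"x": 0,"y": 0,"z": 0,"ax": 0,"ay": 0,"az": 0,"hand": 45}

```text
clock: 6.45
eef_pos: [497.5, -240.7, 227.2]
tcp_rot: [3.141, 0.001, 2.296]
contact_force: [-0.7, 0.6, -0.7]
opening: 0.526
grasp_force: 0.0
```

```bash
python3 look.py w4
```

```text
6.45 [ 497.49500246 -240.74810354  227.22748678] [3.14149303e+00 5.57280540e-04 2.29648828e+00] [-4.53340761e-01  2.44922081e-01  1.79394381e+00 -1.35289949e-04
  1.10217367e+00 -1.17897167e+00]
```

View pics/w4.png

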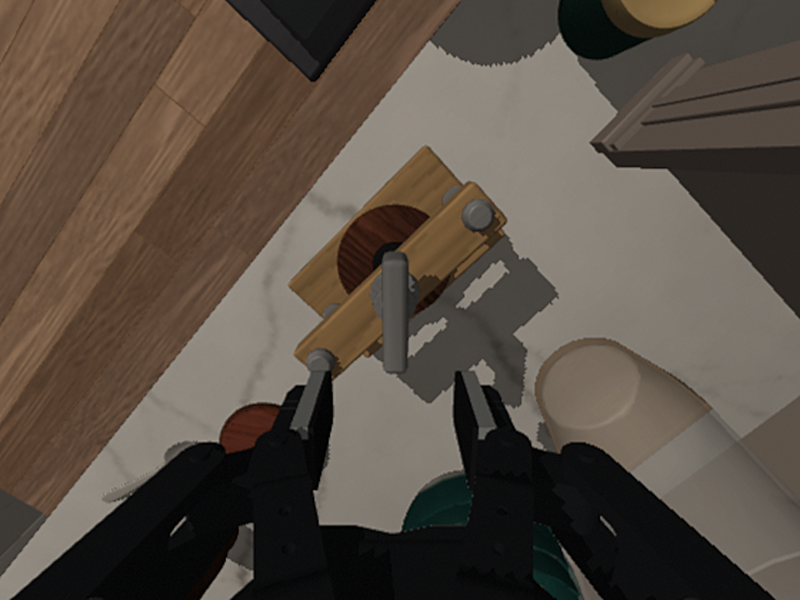

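Run:
```python
from h import *
import pickle
s,c,im=pickle.load(open("w4.pkl","rb"))
f=lambda p,z:ray(c,np.array(p)*.7,z)
a,b=f((320,357),115),f((478,212),115); n,q=f((395,266),158),f((396,372),158)
br=np.degrees(np.arctan2(-(b-a)[0],(b-a)[1])); ba=np.degrees(np.arctan2(*(q-n)[1::-1])); print(br,ba,br-ba)
```

```text
-4.586757684563679 -47.78115561709662 43.194397932532944
```

The knob measures about 43–45° past square, which is within tolerance, and the coaster is in place. I'm handing the job in.

```bash
python3 -c "
from rig import r
print(r.sign_off())"
```

```text
the job is handed in; nothing more can be done
None
```

I tightened the loaded press's knob to about 45° past the touch (43–45° measured, 13° allowed) and let go; the coaster is still under the foot, the empty press was not touched, and I handed the job in at about 6.5 s, with no verdict shown.

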